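# Lock the tube rack on the shaker and switch on its isolator

## Task

Get the shaker ready to run: push the tube rack along the shaker's platform until it is fully home against the end stop, then drive the loose wedge into the slot beside it until the rack is jammed tight against the back fence. After that slide the clear guard of the isolator fully open, flip the toggle over its centre to on (away from you) so that it snaps over, and slide the guard fully shut again. Leave the rack standing and do not disturb the bottles, dishes and timer near by.

Things in the scene. Friction and masses are not known exactly. Their poses are not given: they have to be found in the camera images.
- shaker: platform shaker, fixed: grey housing with a bare grey platform 150 (x) x 290 (y) mm, top 55 mm above the bench. Origin: centre of its underside, on the bench; x across the platform (away from the robot), y along it (to the robot's left), z up. It carries a back fence, an end stop and a cleat; the right (-y) end of the platform is open
- fence (a point): middle of the face of the steel back fence along the platform's far (+x) side, 30 mm high, 170 mm long; this point at (55, 30) mm in the shaker's frame, at platform height; the face looks to -x
- end_stop (a point): middle of the face of the steel end stop across the platform's left (+y) end, 34 mm high; this point at (25, 105) mm in the shaker's frame, at platform height; the face looks to -y
- cleat (a point): steel cleat fixed on the platform's near (-x) side, 32 mm high, 18 mm thick, from y = -60 to +80 mm in the shaker's frame. Its face to the rack is oblique: from x = -30 mm at its right end to x = -17 mm at its left end, so the slot between cleat and rack narrows towards +y. This point: middle of that face, at platform height
- rack_c (a point): white tube rack, 60 (x) x 160 (y) x 45 mm (tube caps to 53 mm), about 0.25 kg, loose on the platform. This point: its centre, half-way up (22.5 mm above the platform); axes nearly parallel to the shaker's, y along the rack. At the start 40 to 60 mm short of the end stop, 2 to 3 mm off the fence; home and locked it is at (25, 25) mm in the shaker's frame
- wedge_head (a point): loose black wedge, 140 mm long, 32 high, lying along y in the slot between cleat and rack; thin end (13 mm) to +y. This point: middle of its blunt end (26 mm wide, looks to -y), 16 mm above the platform; x to the rack. Pushed along +y it slides in 45 to 65 mm, moves the rack to the fence, jams and stays; 15 to 20 N drives it tight, this point then at about y = -75 mm in the shaker's frame
- isolator: power isolator of the shaker, fixed: grey box 112 (x) x 196 (y) x 50 mm. Origin: centre of its underside; x away from the robot, y to its left, z up. The toggle stands out of its top at x = 0, y = +45 mm. A clear guard runs on rails along y on top
- toggle (a joint): toggle lever, hinged at the level of the box's top about the box's y axis. rad: 0 = off (leaning to the box's -x, towards the robot), 0.84 = on (leaning to +x, away), 24 degrees off upright at either end. A spring drives it from the centre (0.42, upright) to either end: up to about 4 N at its tip to push it over, then it snaps across by itself
- toggle_tip (a point): thick end of the steel toggle lever, 18 mm across, on its axis 52 mm from the hinge; the lever ends at 60 mm and tapers to 11 mm across at the foot
- guard (a joint): position of the guard: 0 = fully shut over the toggle, 0.085 = fully open, slid 85 mm along the box's -y (to the robot's right). It stays where it is left; about 2 to 3 N move it
- guard_fin (a point): centre of the upright aluminium fin on the guard's roof, by which it is pushed: 56 (x) x 8 (y) mm, from 75 to 97 mm above the box's top (this point 85 mm above it; at x = 0, y = +45 mm in the box's frame when shut, y = -40 mm when open). The guard is a clear tunnel over the toggle, 90 (x) x 56 (y) mm, roof 73 mm above the box's top, open at both y ends
- bottle: reagent bottle, white, 42 mm across, 99 mm tall, loose bystander; origin at the centre of its underside
- timer: small white bench timer, 64 x 68 x 21 mm, loose bystander; origin at the centre of its underside
- dishes: stack of three clear petri dishes, 69 mm across, 46 mm tall, loose bystander; origin at the centre of its underside
- brown_bottle: brown glass bottle, 52 mm across, 114 mm tall, loose bystander; origin at the centre of its underside
- rack: the white tube rack itself (see its centre point); origin at the centre of its underside

How it is judged:
By the outcome, as a careful person would: the job done as asked, in the order asked, and still so for the second after the job is handed in, with the robot touching nothing.
It also fails if it takes over 61 s, if anything falls off the work surface, if the arm or the gripper's body presses on something with over 40 N, if the wrist force passes 120 N, or if a joint passes its speed limit or range.

## Robot

A 6-joint arm with a two-finger parallel gripper is mounted at the origin on a cart in front of the work surface, level with it; the furniture and walls round the work are solid. World frame = base frame: x ahead of the robot, y to its left, z up, the work surface at z = 0. Lengths are in m, angles in rad, forces in N, time in s.
With the tool pointing down it reaches from about 0.225 to 0.725 m from the base axis. Payload 3.1 kg.
Tool frame: the origin (TCP) lies at the very end of the fingers, on their centre line; the grasp point (between the pads) lies 19 mm behind it; z points along the fingers, x is the direction in which the jaws open and shut, and the axes are right-handed (so a half turn about z gives the same grasp; the last joint's range is limited). The gripper opens to 85 mm and grips with 20 to 120 N. Pads are 22 mm wide; open, the fingers measure 114 mm over their backs; the gripper's body (76 mm by 85 mm) begins 54 mm behind the grasp point. The pads swing forward as they close: fully open they stand 13 mm farther back than shut.
Start: joints at [-1.325, 0.048, 0.099, 1.622, 0, 1.443], TCP at [0.192, -0.489, 0.231] pointing down, gripper open.
Joint ranges: [-2.91, 2.91], [-0.99, 1.94], [-1.21, 1.42], [-2.12, 2.29], [-1.49, 1.47], [-3.14, 3.14]. Speed limits (rad/s): [2.79, 2.79, 3.14, 3.14, 3.14, 3.14].

## Interface

Orientations are given as a unit quaternion [w, x, y, z].
In Python, from cell import read_state, snapshot, camera_model, job_done, recognise gives the robot as it stands.
- The arm moves only by the tool jog_arm, never from a script. Its argument "steps" is a list of rows, each an object with "slide": the shift along the tool's x, y, z in units of 25 mm (1.0 is 25 mm), a list of three; "twist": the turn about the tool's z in units of 5 degrees (1.0 is 5 degrees); "hand": the opening in per cent of the stroke, from 0 (shut) to 100 (fully open). A call has exactly 10 rows; each row is the pose to reach, as a shift and turn from the pose commanded when the call began, along the tool's axes at that moment; what a row does not reach only later rows make up. A row lasts 1/12 s, in which the tool goes at most 41.7 mm and 7.16 degrees, less where a joint would pass 70% of its speed; a pose out of reach is approached as far as the arm can. A call with a gripper value outside its range is refused whole. The fingers move at their own pace and stop on an object; "squeeze" is the grip in N (left out, the last holds). Time passes only in rows, so rows that repeat a pose let the fingers close, or fill a call up. It gives the time, the measured TCP pose, the force and the opening at its end, in the units of the state.
- read_state(): the state, without advancing time (a new reading comes with each control period).
- snapshot(name): name is "side" or "top" or "wrist"; returns (picture, depth): 480x640x3 uint8, red, green, blue; 480x640 float32, m along the optical axis (not along the pixel's ray), 0 where there is no reading.
- camera_model(name): a dict with "fovy" (degrees; the focal length in pixels is half the picture's height over the tangent of half this angle, whatever the lens; pixels are square), "cx", "cy" (the principal point, pixels), "distortion" ([k1, k2, p1, p2, k3] as OpenCV has them; the pictures are not rectified), "cam_to_world" (4x4, takes a point from camera to world coordinates); the wrist camera has in their place "hand_eye" (4x4, takes a point from camera to tool coordinates, whose origin is the TCP and whose axes are the tool frame's). Camera axes: x right, y down, z forward; pixel columns grow to the right and rows downward; lengths in m; the calibration is good to about 2 mm. A picture is of the moment at which its call begins: read the wrist's pose just before it. camera_model takes no time and is no camera call.
- job_done(): hands the job in, once; it reports no verdict.
Trained networks look in the newest picture that a camera, given by its name, has taken for a name from the list of things; names that differ only in an ending like _2 or _b are one class to them, and where a whole thing is asked for, a point or a joint stands for the part that bears it (a point fixed in the world has none). Each returns a list of dicts, best first, with "conf" (0 to 1); they miss things now and then, are a little off and sometimes report something else, mostly with a low value. They report only what shows in the picture. A call takes as long as a camera call.
- recognise(query, camera): "extent" ([left, top, right, bottom] in pixels, round what is visible of it).
The state is a dict: "clock": time; "joint_pos": joint angles; "qd": joint speeds; "joint_efforts": joint torques, N m; "ee_pos": TCP position; "eef_rot": TCP orientation; "ft_force": force on the tool from outside, world axes, zero at the start; "moment": the same for the moment, N m; "opening": finger opening in m.
Only numpy, scipy, OpenCV 4.12 (cv2) and the standard library are available. Lean on these libraries where they do the work, as an engineer would, in place of code of your own. Each camera call takes 0.05 s, during which the arm holds its last target. There are 200 camera calls.

## Working session

There is one attempt and no reset: what is moved stays moved. The work goes in short steps, Python scripts to look and compute and a tool call to move; the robot and the scene stay as the last step left them, time stands still between calls to the robot, and variables do not carry over. Pictures are saved under pics/ and viewed, about 8 in all and at most 12, crops included, and the job is handed in when it is done.

Besides the shell and the picture viewer there is one more tool, called after "Emit:" in YAML: its name, and indented under it one key for each argument. jog_arm: Moves the arm, as the interface text tells. Its arguments: {"type":"object","properties":{"steps":{"type":"array"},"squeeze":{"type":"number"}},"required":["steps"]}

```bash
mkdir -p pics; ls; cat > h.py <<'E'
import numpy as np, cv2
from cell import *
def cam(n):
    m=camera_model(n); f=240/np.tan(np.radians(m["fovy"])/2)
    K=np.array([[f,0,m["cx"]],[0,f,m["cy"]],[0,0,1]]); return m,K,np.array(m["distortion"],float)
def R(q):
    w,x,y,z=q
    from scipy.spatial.transform import Rotation as r
    return r.from_quat([x,y,z,w]).as_matrix()
def T(n,st=None):
    m,K,d=cam(n)
    if "cam_to_world" in m: return np.array(m["cam_to_world"])
    st=st or read_state(); t=np.eye(4); t[:3,:3]=R(st["eef_rot"]); t[:3,3]=st["ee_pos"]
    return t@np.array(m["hand_eye"])
def cloud(n,depth,Tm):
    m,K,d=cam(n); v,u=np.mgrid[0:480,0:640]
    p=cv2.undistortPoints(np.stack([u,v],-1).reshape(-1,1,2).astype(float),K,d).reshape(480,640,2)
    P=np.dstack([p*depth[...,None],depth]); P=P@Tm[:3,:3].T+Tm[:3,3]; P[depth<=0]=np.nan
    return P
def proj(n,X,Tm):
    m,K,d=cam(n); i=np.linalg.inv(Tm)
    return cv2.projectPoints(np.atleast_2d(X).astype(float),cv2.Rodrigues(i[:3,:3])[0],i[:3,3],K,d)[0].reshape(-1,2)
def grab(n,name=None):
    t=T(n); im,dp=snapshot(n)
    if name: cv2.imwrite(f"pics/{name}.png",im[...,::-1])
    return im,dp,cloud(n,dp,t),t
E
python3 - <<'E'
from h import *
for n in ["top","side"]:
    im,dp,P,t=grab(n,n+"0"); np.savez(f"{n}0.npz",im=im,P=P,t=t)
    print(n,t[:3,3].round(3),t[:3,2].round(2),cam(n)[1][0,0])
    for q in ["shaker","rack","wedge_head","isolator","toggle","guard","guard_fin","bottle","timer","dishes","brown_bottle"]:
        for r in recognise(q,n)[:2]:
            e=np.array(r["extent"]).round().astype(int); u,v=(e[0]+e[2])//2,(e[1]+e[3])//2
            print(q,round(r["conf"],2),e,P[v,u].round(3))
print(read_state())
E
```

```text
pics
top [0.255 0.031 1.977] [ 0.15  0.03 -0.99] 585.714169557643
shaker 0.92 [224 232 311 282] [0.478 0.254 0.084]
rack 0.96 [243 234 295 255] [0.519 0.247 0.096]
wedge_head 0.63 [262 254 306 263] [0.475 0.198 0.085]
wedge_head 0.32 [219 234 308 283] [0.474 0.267 0.085]
isolator 0.7 [342 246 407 285] [ 0.458 -0.097  0.054]
toggle 0.4 [357 246 374 278] [ 0.457 -0.063  0.146]
guard 0.87 [355 246 373 279] [ 0.459 -0.06   0.13 ]
guard 0.29 [223 230 310 282] [0.481 0.257 0.082]
guard_fin 0.89 [357 246 375 277] [ 0.461 -0.066  0.136]
bottle 0.42 [446 232 460 244] [ 0.542 -0.352  0.1  ]
bottle 0.29 [160 224 184 240] [0.561 0.579 0.072]
dishes 0.72 [205 199 230 221] [0.642 0.433 0.044]
brown_bottle 0.68 [164 223 182 238] [0.563 0.568 0.1  ]
side [0.03  1.186 0.997] [ 0.36 -0.72 -0.6 ] 579.51545546597
shaker 0.59 [260 264 367 362] [0.457 0.338 0.083]
shaker 0.3 [284 257 333 316] [0.502 0.276 0.098]
rack 0.76 [285 258 335 316] [0.497 0.275 0.096]
rack 0.2 [257 268 362 358] [0.466 0.341 0.083]
wedge_head 0.76 [314 260 348 300] [0.471 0.216 0.083]
isolator 0.73 [349 201 414 262] [ 0.454 -0.076 
[... 426 characters left out ...]
{'clock': 1.2, 'joint_pos': array([-1.32483444e+00,  4.80308278e-02,  9.92044302e-02,  1.62198699e+00,
        1.07273860e-05,  1.44301816e+00]), 'qd': array([ 1.31502693e-03, -1.40257621e-05,  2.11731924e-04,  2.92641159e-04,
        7.38229242e-04, -1.04861693e-03]), 'joint_efforts': array([-2.47013268e-03, -3.38651133e+01,  3.20158625e+01,  1.28627617e-03,
       -3.97002650e-04, -3.40761318e-06]), 'ee_pos': array([ 0.19167966, -0.48875812,  0.23129773]), 'eef_rot': array([-9.67531064e-06,  8.26165796e-01, -5.63427083e-01, -2.81561260e-06]), 'ft_force': array([ 0.01240573,  0.12639896, -0.12815645]), 'moment': array([-0.01348504, -0.01714381,  0.02016511]), 'opening': 0.08513059475405464}
```

View crops.

```bash
python3 - <<'E'
from h import *
a=cv2.imread("pics/top0.png")[190:300,150:480]; b=cv2.imread("pics/side0.png")[150:420,180:440]
a=cv2.resize(a,(780,260),interpolation=3); b=cv2.resize(b,(320,332),interpolation=3)
c=np.zeros((600,780,3),np.uint8); c[:260]=a; c[265:597,:320]=b
d=np.load("side0.npz")["im"][...,::-1][240:370,250:380]; c[265:597,330:662]=cv2.resize(d,(332,332),interpolation=3)
cv2.imwrite("pics/v1.png",c)
z=np.load("top0.npz")["P"]
# top heights near shaker and isolator
for nm,(l,t,r,b),lo,hi in [("shaker",(215,225,320,290),.045,.065),("tall",(240,230,300,258),.092,.12),("iso",(335,240,415,290),.04,.06),("fin",(350,240,380,285),.125,.16)]:
    p=z[t:b,l:r].reshape(-1,3); p=p[(p[:,2]>lo)&(p[:,2]<hi)]
    rc=cv2.minAreaRect((p[:,:2]*1000).astype(np.float32)); print(nm,len(p),np.median(p[:,2]).round(3),rc)
E
```

```text
shaker 2075 0.055 ((502.2276916503906, 270.4988708496094), (179.29376220703125, 291.6686096191406), 3.103167772293091)
tall 872 0.101 ((514.0116577148438, 248.9069366455078), (76.61859893798828, 174.0017547607422), 1.1255345344543457)
iso 1364 0.05 ((464.3614501953125, -97.98892211914062), (210.0592041015625, 113.3715591430664), 87.03628540039062)
fin 205 0.129 ((465.6439208984375, -65.3558120727539), (54.17561721801758, 89.88081359863281), 89.88646697998047)
```

View pics/v1.png

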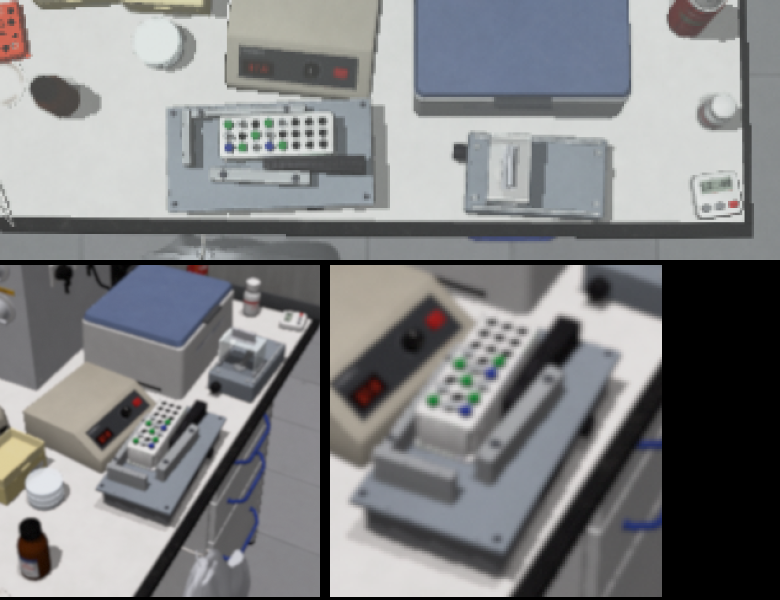

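```bash
cat >> h.py <<'E'
def slide(X,st=None):
    st=st or read_state(); return (R(st["eef_rot"]).T@(np.array(X)-st["ee_pos"])/.025).round(2)
E
python3 - <<'E'
from h import *
m=camera_model("wrist"); print(np.array(m["hand_eye"]).round(3),m["fovy"],m["cx"],m["cy"])
print(R(read_state()["eef_rot"]).round(3)); print(slide([.42,-.07,.33]))
E
```

```text
[[ 1.    -0.001  0.001  0.   ]
 [ 0.     0.964  0.266 -0.067]
 [-0.001 -0.266  0.964 -0.141]
 [ 0.     0.     0.     1.   ]] 62.199228740433945 322.3972205168013 238.05016263836896
[[ 0.365 -0.931  0.   ]
 [-0.931 -0.365  0.   ]
 [-0.    -0.    -1.   ]]
[-12.26 -14.62  -3.95]
```

Emit:
jog_arm:
  steps:
    - {"slide":[-1,-1.2,-2],"twist":-1.4,"hand":0}
    - {"slide":[-2,-2.4,-4],"twist":-2.8,"hand":0}
    - {"slide":[-3.2,-3.8,-4],"twist":-4.2,"hand":0}
    - {"slide":[-4.4,-5.2,-4],"twist":-5.6,"hand":0}
    - {"slide":[-5.6,-6.7,-4],"twist":-7,"hand":0}
    - {"slide":[-6.8,-8.1,-4],"twist":-8.4,"hand":0}
    - {"slide":[-8,-9.5,-4],"twist":-9.8,"hand":0}
    - {"slide":[-9.2,-11,-4],"twist":-11.2,"hand":0}
    - {"slide":[-10.5,-12.5,-4],"twist":-12.6,"hand":0}
    - {"slide":[-12.3,-14.6,-4],"twist":-13.7,"hand":0}

```text
clock: 2.03
ee_pos: [0.3736, -0.1535, 0.3313]
eef_rot: [0.0, 1.0, 0.002, 0.001]
ft_force: [1.2, -0.9, 0.2]
opening: -0.0002
```

Emit:
jog_arm:
  steps:
    - {"slide":[1,-1.5,0],"twist":0,"hand":0}
    - {"slide":[2,-3,0],"twist":0,"hand":0}
    - {"slide":[2.5,-4,0],"twist":0,"hand":0}
    - {"slide":[2.5,-4,0],"twist":0,"hand":0}
    - {"slide":[2.5,-4,0],"twist":0,"hand":0}
    - {"slide":[2.5,-4,0],"twist":0,"hand":0}
    - {"slide":[2.5,-4,0],"twist":0,"hand":0}
    - {"slide":[2.5,-4,0],"twist":0,"hand":0}
    - {"slide":[2.5,-4,0],"twist":0,"hand":0}
    - {"slide":[2.5,-4,0],"twist":0,"hand":0}

```text
clock: 2.87
ee_pos: [0.4354, -0.0563, 0.3311]
eef_rot: [0.0, 1.0, -0.002, 0.0]
ft_force: [0.3, 0.4, -0.5]
opening: 0.0001
```

```bash
python3 - <<'E'
from h import *
im,dp,P,t=grab("wrist","iso1"); np.savez("iso1.npz",im=im,P=P,t=t)
print(read_state()["ee_pos"],read_state()["clock"])
for q in ["isolator","guard_fin","guard"]: 
    for r in recognise(q,"wrist")[:1]: print(q,r["conf"],np.round(r["extent"]))
for nm,lo,hi in [("iso",.044,.056),("fin",.138,.153),("roof",.115,.13)]:
    p=P.reshape(-1,3); p=p[(p[:,2]>lo)&(p[:,2]<hi)&(p[:,0]<.56)&(abs(p[:,1]+.1)<.14)]
    if len(p)>10: print(nm,len(p),np.median(p[:,2]).round(4),cv2.minAreaRect((p[:,:2]*1000).astype(np.float32)),np.percentile(p,[1,99],axis=0).round(3))
E
```

```text
[ 0.43544906 -0.05619997  0.33106949] 2.9167
isolator 0.74 [297. 126. 407. 317.]
guard_fin 0.8 [306. 172. 406. 252.]
guard 0.77 [306. 172. 410. 247.]
iso 10250 0.0492 ((478.490234375, -91.25100708007812), (146.5987091064453, 261.6731872558594), 0.1405378133058548) [[ 0.408 -0.2    0.045]
 [ 0.551  0.012  0.055]]
fin 2757 0.1443 ((498.3805847167969, -74.8398666381836), (120.37632751464844, 229.5514678955078), 0.05934996157884598) [[ 0.44  -0.186  0.138]
 [ 0.558  0.038  0.153]]
roof 6505 0.1221 ((486.6684265136719, -78.82698822021484), (237.7328643798828, 133.1896514892578), 89.96345520019531) [[ 0.422 -0.182  0.116]
 [ 0.553  0.033  0.129]]
```

View pics/iso1.png

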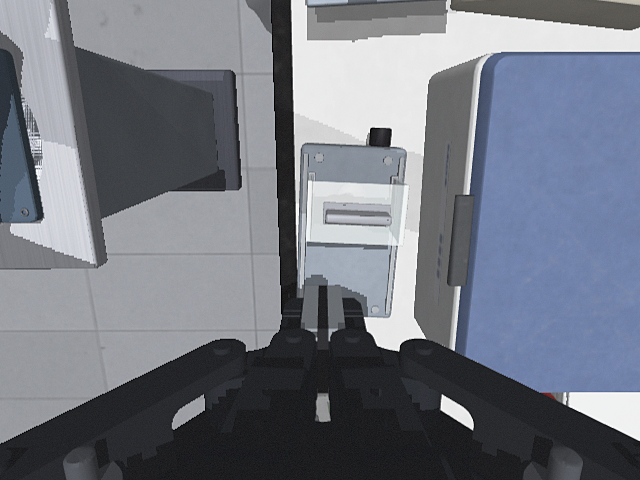

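```bash
cat >> h.py <<'E'
def ray(n,px,z,Tm):
    m,K,d=cam(n); p=cv2.undistortPoints(np.array(px,float).reshape(-1,1,2),K,d).reshape(-1,2)
    D=np.c_[p,np.ones(len(p))]@Tm[:3,:3].T; s=(z-Tm[2,3])/D[:,2]; return Tm[:3,3]+D*s[:,None]
E
python3 - <<'E'
from h import *
d=np.load("iso1.npz"); P,t,im=d["P"],d["t"],d["im"]
print("corners",ray("wrist",[(301,144),(405,149),(390,318)],.05,t).round(4))
print("fin top",ray("wrist",[(324,206),(391,211),(390,225),(325,221)],.147,t).round(4))
s=P[195:232,315:400].reshape(-1,3); s=s[(s[:,2]>.132)&(s[:,2]<.152)]
print(len(s),cv2.minAreaRect((s[:,:2]*1000).astype(np.float32)),np.percentile(s[:,2],98))
# centrifuge front
c=P[60:330,415:480].reshape(-1,3); c=c[c[:,2]>.1]; print("centr xmin",np.percentile(c[:,0],[1,5]),np.percentile(c[:,2],99))
c=cv2.resize(im[120:330,280:430,::-1],None,fx=2.85,fy=2.85,interpolation=3); cv2.imwrite("pics/iso1z.png",c)
E
```

```text
corners [[ 0.4133 -0.0054  0.05  ]
 [ 0.5212 -0.0108  0.05  ]
 [ 0.5136 -0.2036  0.05  ]]
fin top [[ 0.4365 -0.0519  0.147 ]
 [ 0.4924 -0.0563  0.147 ]
 [ 0.492  -0.0683  0.147 ]
 [ 0.4373 -0.0646  0.147 ]]
788 ((465.624267578125, -64.22539520263672), (8.533881187438965, 55.18313217163086), 87.12850189208984) 0.14719371192356762
centr xmin [0.54217389 0.54443744] 0.16222142007912826
```

Emit:
jog_arm:
  steps:
    - {"slide":[0.5,-1.5,0],"twist":0,"hand":0}
    - {"slide":[1,-3,0],"twist":0,"hand":0}
    - {"slide":[1.5,-4.5,0],"twist":0,"hand":0}
    - {"slide":[1.6,-6,0],"twist":0,"hand":0}
    - {"slide":[1.6,-7.5,0],"twist":0,"hand":0}
    - {"slide":[1.6,-9,0],"twist":0,"hand":0}
    - {"slide":[1.6,-10.5,0],"twist":0,"hand":0}
    - {"slide":[1.6,-12,0],"twist":0,"hand":0}
    - {"slide":[1.6,-13.5,0],"twist":0,"hand":0}
    - {"slide":[1.6,-14.5,0],"twist":0,"hand":0}

```text
clock: 3.9
ee_pos: [0.4755, 0.3103, 0.3303]
eef_rot: [-0.0, 1.0, 0.0, -0.0]
ft_force: [0.7, -0.0, -0.1]
opening: -0.0004
```

```bash
python3 - <<'E'
from h import *
im,dp,P,t=grab("wrist","sh1"); np.savez("sh1.npz",im=im,P=P,t=t)
print(read_state()["ee_pos"],read_state()["clock"])
for q in ["shaker","rack","wedge_head"]: 
    for r in recognise(q,"wrist")[:1]: print(q,r["conf"],np.round(r["extent"]))
E
```

```text
[0.47524164 0.3137148  0.32936106] 3.95
shaker 0.65 [254.  88. 408. 348.]
rack 0.69 [326. 168. 390. 327.]
wedge_head 0.56 [311. 226. 328. 287.]
```

View pics/sh1.png

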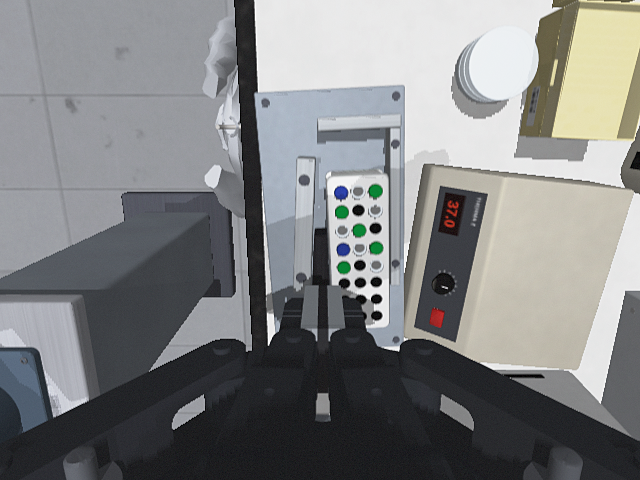

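```bash
python3 - <<'E'
from h import *
d=np.load("sh1.npz"); P,t,im=d["P"],d["t"],d["im"]
c=ray("wrist",[(256,94),(405,86),(404,347)],.055,t); print("corners",c.round(4))
a=[np.degrees(np.arctan2(*(c[1]-c[0])[[1,0]])),np.degrees(np.arctan2(*(c[1]-c[2])[[1,0]]))-90]; print("yaw",a, np.linalg.norm(c[1]-c[0]),np.linalg.norm(c[1]-c[2]))
def rect(nm,sl,lo,hi):
    s=P[sl].reshape(-1,3); s=s[(s[:,2]>lo)&(s[:,2]<hi)]; print(nm,len(s),np.median(s[:,2]).round(4),cv2.minAreaRect((s[:,:2]*1000).astype(np.float32)),np.percentile(s[:,:2],[1,99],axis=0).round(4).tolist())
rect("cleat",np.s_[150:290,285:322],.082,.092)
rect("stop",np.s_[105:145,305:395],.084,.094)
rect("rack",np.s_[160:335,325:395],.094,.115)
rect("wedge",np.s_[225:285,305:332],.08,.092)
rect("plat",np.s_[80:350,245:410],.05,.06)
rect("incub",np.s_[160:370,405:470],.1,.3)
# top cam wedge
d=np.load("top0.npz"); P=d["P"]
rect("wedge_top",np.s_[254:264,285:309],.08,.092)
rect("rack_top",np.s_[230:258,240:300],.094,.115)
E
```

```text
corners [[0.4095 0.4097 0.055 ]
 [0.5563 0.4172 0.055 ]
 [0.5712 0.1292 0.055 ]]
yaw [np.float64(2.9190773255205404), np.float64(2.9612311716898176)] 0.1469965123491968 0.288392628829705
cleat 2763 0.086 ((459.6932678222656, 281.74517822265625), (134.02540588378906, 29.27062225341797), 89.44872283935547) [[0.4459, 0.2176], [0.4737, 0.3474]]
stop 1075 0.0878 ((506.36328125, 374.82061767578125), (72.24901580810547, 26.36924171447754), 1.8754743337631226) [[0.471, 0.3653], [0.5418, 0.3881]]
rack 8134 0.0992 ((511.4161682128906, 255.56497192382812), (59.93217086791992, 158.64077758789062), 2.8641793727874756) [[0.4805, 0.1816], [0.5419, 0.3335]]
wedge 1156 0.086 ((469.1737976074219, 252.45321655273438), (63.77909851074219, 23.919015884399414), 89.80274200439453) [[0.4573, 0.2211], [0.481, 0.2831]]
plat 16486 0.0539 ((488.5648193359375, 269.51763916015625), (150.37921142578125, 289.9573059082031), 2.7808897495269775) [[0.4108, 0.1374], [0.5654, 0.4137]]
  return _methods._mean(a, axis=axis, dtype=dtype,
  ret = ret.dtype.type(ret / rcount)
Traceback (most recent call last):
IndexError: index -1 is out of bounds for axis 0 with size 0
```

Emit:
jog_arm:
  steps:
    - {"slide":[0.5,1.5,0],"twist":-0.58,"hand":0}
    - {"slide":[1,3,0],"twist":-0.58,"hand":0}
    - {"slide":[1.5,4.5,0],"twist":-0.58,"hand":0}
    - {"slide":[1.86,6,0],"twist":-0.58,"hand":0}
    - {"slide":[1.86,6.7,1],"twist":-0.58,"hand":0}
    - {"slide":[1.86,6.7,2.5],"twist":-0.58,"hand":0}
    - {"slide":[1.86,6.7,4],"twist":-0.58,"hand":0}
    - {"slide":[1.86,6.7,5.5],"twist":-0.58,"hand":0}
    - {"slide":[1.86,6.7,6],"twist":-0.58,"hand":0}
    - {"slide":[1.86,6.7,6],"twist":-0.58,"hand":0}

```text
clock: 4.93
ee_pos: [0.5187, 0.1371, 0.1755]
eef_rot: [0.001, 1.0, 0.023, -0.005]
ft_force: [-0.1, -0.5, -0.5]
opening: -0.0005
```

```bash
cat >> h.py <<'E'
import warnings; warnings.filterwarnings("ignore")
def frame(o,yaw):
    c,s=np.cos(np.radians(yaw)),np.sin(np.radians(yaw)); M=np.array([[c,-s],[s,c]]); return np.array(o),M
SH=frame((.4886,.2695),2.85); ISO=frame((.4634,-.1092),-2.9)
def loc(F,X): X=np.atleast_2d(X); return (X[:,:2]-F[0])@F[1]
def where():
    s=read_state(); print("t",round(s["clock"],2),"ee",s["ee_pos"].round(4),"SH",(1000*loc(SH,s["ee_pos"])[0]).round(1),"ISO",(1000*loc(ISO,s["ee_pos"])[0]).round(1),"F",s["ft_force"].round(1))
def rect(nm,P,F,sl,lo,hi):
    s=P[sl].reshape(-1,3); s=s[(s[:,2]>lo)&(s[:,2]<hi)]
    if len(s)<8: print(nm,"few",len(s)); return
    q=loc(F,s)*1000; print(nm,len(s),np.median(s[:,2]).round(4),"local 1..99%",np.percentile(q,[1,99],axis=0).round(1).tolist(),cv2.minAreaRect(q.astype(np.float32)))
E
python3 - <<'E'
from h import *
where()
d=np.load("sh1.npz"); P=d["P"]; s=P[160:370,400:600].reshape(-1,3); s=s[s[:,2]>.05]; print("incub top",np.percentile(s[:,2],[50,95]),"xmin",np.percentile(s[s[:,2]>.1][:,0],1))
im,dp,P,t=grab("wrist","sh2")
rect("wedge",P,SH,np.s_[:280,280:345],.08,.092)
im,dp,P,t=grab("side")
rect("wedge_side",P,SH,np.s_[255:305,310:350],.08,.092)
cv2.imwrite("pics/side2.png",cv2.resize(im[220:380,240:400,::-1],None,fx=3,fy=3,interpolation=3))
E
```

```text
t 4.93 ee [0.5187 0.1371 0.1755] SH [  23.5 -133.7] ISO [ 42.8 248.8] F [-0.1 -0.5 -0.5]
incub top [0.07572138 0.37930133] xmin 0.4953684565734593
wedge few 0
wedge_side 631 0.0847 local 1..99% [[-44.1, -130.7], [-4.5, 39.0]] ((-24.956811904907227, -47.28192901611328), (42.038211822509766, 180.47242736816406), 0.19551479816436768)
```

View pics/sh2.png

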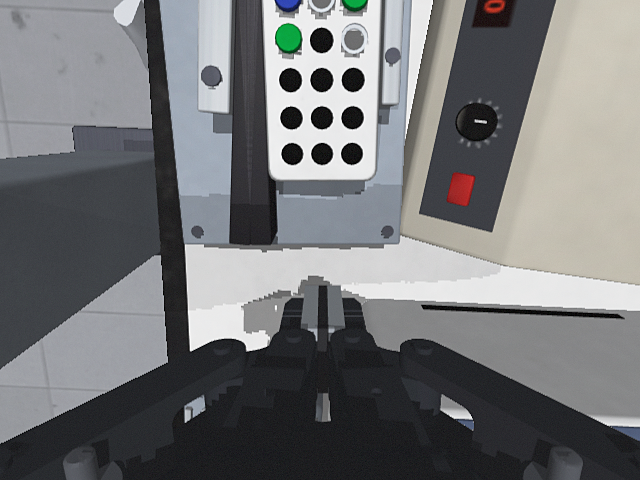

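```bash
python3 - <<'E'
from h import *
t=T("wrist");im,dp=snapshot("wrist");P=cloud("wrist",dp,t)
s=P[:300,395:640].reshape(-1,3); 
for a in np.arange(.54,.64,.01):
    q=s[(s[:,0]>a)&(s[:,0]<a+.01)&(s[:,2]>-.01)&(s[:,1]<.35)]
    if len(q): print(a.round(2),len(q),"zmax",np.percentile(q[:,2],99).round(3),"y",q[:,1].min().round(3),q[:,1].max().round(3))
s=P[150:200,270:370].reshape(-1,3);q=loc(SH,s)*1000;k=(s[:,2]>.06);print("rack rear y",np.percentile(q[k][:,1],[1,5]),"x",np.percentile(q[k][:,0],[2,98]))
where()
E
```

```text
0.55 35 zmax 0.056 y 0.269 0.282
0.56 497 zmax 0.055 y 0.198 0.282
0.57 2379 zmax 0.04 y 0.129 0.298
0.58 5339 zmax 0.046 y 0.064 0.298
0.59 5308 zmax 0.066 y 0.064 0.288
0.6 5399 zmax 0.072 y 0.064 0.286
0.61 5174 zmax 0.072 y 0.064 0.285
0.62 5863 zmax 0.073 y 0.064 0.283
0.63 5998 zmax 0.078 y 0.064 0.282
rack rear y [-94.85974251 -93.9481229 ] x [-1.5449822  50.39419946]
t 5.08 ee [0.5233 0.1386 0.183 ] SH [  28.2 -132.4] ISO [ 47.3 250.6] F [0.6 0.  1.1]
```

Emit:
jog_arm:
  steps:
    - {"slide":[0,0,1.5],"twist":0,"hand":0}
    - {"slide":[0,0,3],"twist":0,"hand":0}
    - {"slide":[0,0,4.5],"twist":0,"hand":0}
    - {"slide":[0,0,4.6],"twist":0,"hand":0}
    - {"slide":[0,0,4.6],"twist":0,"hand":0}
    - {"slide":[0,-0.3,4.6],"twist":0,"hand":0}
    - {"slide":[0,-0.6,4.6],"twist":0,"hand":0}
    - {"slide":[0,-0.9,4.6],"twist":0,"hand":0}
    - {"slide":[0,-1.1,4.6],"twist":0,"hand":0}
    - {"slide":[0,-1.3,4.6],"twist":0,"hand":0}

```text
clock: 5.92
ee_pos: [0.5229, 0.1723, 0.0686]
eef_rot: [0.001, 1.0, 0.025, 0.002]
ft_force: [0.3, -3.1, 3.2]
opening: 0.0002
```

```bash
python3 -c "
from h import *;where()"
```

```text
t 5.92 ee [0.5229 0.1723 0.0686] SH [ 29.4 -98.8] ISO [ 45.2 284.1] F [ 0.3 -3.1  3.2]
```

Emit:
jog_arm:
  steps:
    - {"slide":[0,-0.15,0],"twist":0,"hand":0}
    - {"slide":[0,-0.3,0],"twist":0,"hand":0}
    - {"slide":[0,-0.45,0],"twist":0,"hand":0}
    - {"slide":[0,-0.6,0],"twist":0,"hand":0}
    - {"slide":[0,-0.75,0],"twist":0,"hand":0}
    - {"slide":[0,-0.85,0],"twist":0,"hand":0}
    - {"slide":[0,-0.95,0],"twist":0,"hand":0}
    - {"slide":[0,-1.05,0],"twist":0,"hand":0}
    - {"slide":[0,-1.1,0],"twist":0,"hand":0}
    - {"slide":[0,-1.1,0],"twist":0,"hand":0}

```text
clock: 6.75
ee_pos: [0.5192, 0.1999, 0.0657]
eef_rot: [-0.0, 1.0, 0.025, -0.0]
ft_force: [-0.1, -2.1, 1.8]
opening: 0.0004
```

```bash
python3 - <<'E'
from h import *
where()
im,dp,P,t=grab("wrist","sh3")
rect("rack",P,SH,np.s_[:200,200:420],.098,.112)
E
```

```text
t 6.75 ee [0.5192 0.1999 0.0657] SH [ 27.1 -71. ] ISO [ 40.1 311.5] F [-0.1 -2.1  1.8]
rack 37555 0.0991 local 1..99% [[-4.8, -22.3], [47.5, 25.2]] ((20.703834533691406, 1.6482772827148438), (49.07286071777344, 55.5704345703125), 89.97978973388672)
```

Emit:
jog_arm:
  steps:
    - {"slide":[0,-0.04,0],"twist":0,"hand":0}
    - {"slide":[0,-0.08,0],"twist":0,"hand":0}
    - {"slide":[0,-0.12,0],"twist":0,"hand":0}
    - {"slide":[0,-0.16,0],"twist":0,"hand":0}
    - {"slide":[0,-0.2,0],"twist":0,"hand":0}
    - {"slide":[0,-0.23,0],"twist":0,"hand":0}
    - {"slide":[0,-0.26,0],"twist":0,"hand":0}
    - {"slide":[0,-0.28,0],"twist":0,"hand":0}
    - {"slide":[0,-0.3,0],"twist":0,"hand":0}
    - {"slide":[0,-0.3,0],"twist":0,"hand":0}

```text
clock: 7.63
ee_pos: [0.519, 0.2059, 0.0657]
eef_rot: [0.001, 1.0, 0.024, -0.0]
ft_force: [0.1, -5.4, -0.5]
opening: 0.0002
```

```bash
python3 -c "
from h import *;where()"
```

```text
t 7.63 ee [0.519  0.2059 0.0657] SH [ 27.2 -65.1] ISO [ 39.6 317.5] F [ 0.1 -5.4 -0.5]
```

Force is rising; press a little more to confirm the stop.

Emit:
jog_arm:
  steps:
    - {"slide":[0,-0.03,0],"twist":0,"hand":0}
    - {"slide":[0,-0.06,0],"twist":0,"hand":0}
    - {"slide":[0,-0.09,0],"twist":0,"hand":0}
    - {"slide":[0,-0.12,0],"twist":0,"hand":0}
    - {"slide":[0,-0.12,0],"twist":0,"hand":0}
    - {"slide":[0,-0.12,0],"twist":0,"hand":0}
    - {"slide":[0,-0.12,0],"twist":0,"hand":0}
    - {"slide":[0,-0.12,0],"twist":0,"hand":0}
    - {"slide":[0,-0.12,0],"twist":0,"hand":0}
    - {"slide":[0,-0.12,0],"twist":0,"hand":0}

```text
clock: 8.47
ee_pos: [0.5189, 0.2059, 0.0658]
eef_rot: [0.004, 1.0, 0.023, -0.0]
ft_force: [-0.3, -12.2, 3.1]
opening: -0.0
```

```bash
python3 -c "
from h import *;where()"
```

```text
t 8.47 ee [0.5189 0.2059 0.0658] SH [ 27.1 -65.1] ISO [ 39.5 317.5] F [ -0.3 -12.2   3.1]
```

Emit:
jog_arm:
  steps:
    - {"slide":[0,1.2,0],"twist":0,"hand":0}
    - {"slide":[0,2.6,0],"twist":0,"hand":0}
    - {"slide":[0,3.9,0],"twist":0,"hand":0}
    - {"slide":[0,3.9,0],"twist":0,"hand":0}
    - {"slide":[0,3.9,0],"twist":0,"hand":0}
    - {"slide":[-1,3.9,0],"twist":0,"hand":0}
    - {"slide":[-1.85,3.9,0],"twist":0,"hand":0}
    - {"slide":[-1.85,3.9,0],"twist":0,"hand":0}
    - {"slide":[-1.85,3.9,0],"twist":0,"hand":0}
    - {"slide":[-1.85,3.9,0],"twist":0,"hand":0}

```text
clock: 9.3
ee_pos: [0.4784, 0.1115, 0.0663]
eef_rot: [-0.001, 1.0, 0.025, 0.001]
ft_force: [-0.4, -0.3, 0.0]
opening: 0.0002
```

```bash
python3 - <<'E'
from h import *
where()
im,dp,P,t=grab("wrist","sh4")
rect("rack",P,SH,np.s_[:300,200:420],.096,.104)
rect("wedge",P,SH,np.s_[:300,290:355],.082,.092)
E
```

```text
t 9.3 ee [0.4784 0.1115 0.0663] SH [ -18.1 -157.3] ISO [  3.8 221.2] F [-0.4 -0.3  0. ]
rack few 0
wedge 16727 0.0859 local 1..99% [[-28.3, -133.7], [-10.0, -57.0]] ((-19.38167381286621, -101.30625915527344), (19.583833694458008, 90.69693756103516), 0.19084888696670532)
```

View pics/sh4.png

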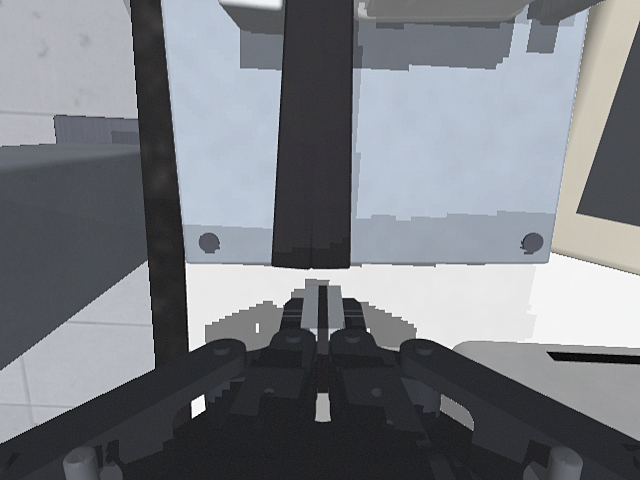

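Emit:
jog_arm:
  steps:
    - {"slide":[0,-0.3,0],"twist":0,"hand":0}
    - {"slide":[0,-0.6,0],"twist":0,"hand":0}
    - {"slide":[0,-0.9,0],"twist":0,"hand":0}
    - {"slide":[0,-1.2,0],"twist":0,"hand":0}
    - {"slide":[0,-1.5,0],"twist":0,"hand":0}
    - {"slide":[0,-1.75,0],"twist":0,"hand":0}
    - {"slide":[0,-2,0],"twist":0,"hand":0}
    - {"slide":[0,-2.25,0],"twist":0,"hand":0}
    - {"slide":[0,-2.4,0],"twist":0,"hand":0}
    - {"slide":[0,-2.5,0],"twist":0,"hand":0}

```text
clock: 10.18
ee_pos: [0.4786, 0.1709, 0.0673]
eef_rot: [0.003, 1.0, 0.024, 0.004]
ft_force: [6.1, -9.0, -0.3]
opening: 0.0001
```

```bash
python3 -c "
from h import *;where()"
```

```text
t 10.18 ee [0.4786 0.1709 0.0673] SH [-14.9 -98. ] ISO [  1.  280.5] F [ 6.1 -9.  -0.3]
```

Emit:
jog_arm:
  steps:
    - {"slide":[0,-0.04,0],"twist":0,"hand":0}
    - {"slide":[0,-0.08,0],"twist":0,"hand":0}
    - {"slide":[0,-0.12,0],"twist":0,"hand":0}
    - {"slide":[0,-0.16,0],"twist":0,"hand":0}
    - {"slide":[0,-0.2,0],"twist":0,"hand":0}
    - {"slide":[0,-0.24,0],"twist":0,"hand":0}
    - {"slide":[0,-0.28,0],"twist":0,"hand":0}
    - {"slide":[0,-0.32,0],"twist":0,"hand":0}
    - {"slide":[0,-0.36,0],"twist":0,"hand":0}
    - {"slide":[0,-0.36,0],"twist":0,"hand":0}

```text
clock: 11.02
ee_pos: [0.479, 0.1792, 0.0676]
eef_rot: [0.004, 1.0, 0.023, 0.005]
ft_force: [8.7, -9.3, 1.2]
opening: -0.0001
```

```bash
python3 -c "
from h import *;where()"
```

```text
t 11.02 ee [0.479  0.1792 0.0676] SH [-14.1 -89.7] ISO [  1.  288.8] F [ 8.7 -9.3  1.2]
```

Emit:
jog_arm:
  steps:
    - {"slide":[0,-0.04,0],"twist":0,"hand":0}
    - {"slide":[0,-0.08,0],"twist":0,"hand":0}
    - {"slide":[0,-0.12,0],"twist":0,"hand":0}
    - {"slide":[0,-0.16,0],"twist":0,"hand":0}
    - {"slide":[0,-0.2,0],"twist":0,"hand":0}
    - {"slide":[0,-0.24,0],"twist":0,"hand":0}
    - {"slide":[0,-0.26,0],"twist":0,"hand":0}
    - {"slide":[0,-0.26,0],"twist":0,"hand":0}
    - {"slide":[0,-0.26,0],"twist":0,"hand":0}
    - {"slide":[0,-0.26,0],"twist":0,"hand":0}

```text
clock: 11.85
ee_pos: [0.4791, 0.1841, 0.0678]
eef_rot: [0.005, 1.0, 0.023, 0.005]
ft_force: [8.9, -12.0, 0.2]
opening: -0.0002
```

```bash
python3 -c "
from h import *;where()"
```

```text
t 11.85 ee [0.4791 0.1841 0.0678] SH [-13.7 -84.8] ISO [  0.9 293.7] F [  8.9 -12.    0.2]
```

Emit:
jog_arm:
  steps:
    - {"slide":[0,-0.04,0],"twist":0,"hand":0}
    - {"slide":[0,-0.08,0],"twist":0,"hand":0}
    - {"slide":[0,-0.12,0],"twist":0,"hand":0}
    - {"slide":[0,-0.16,0],"twist":0,"hand":0}
    - {"slide":[0,-0.2,0],"twist":0,"hand":0}
    - {"slide":[0,-0.22,0],"twist":0,"hand":0}
    - {"slide":[0,-0.22,0],"twist":0,"hand":0}
    - {"slide":[0,-0.22,0],"twist":0,"hand":0}
    - {"slide":[0,-0.22,0],"twist":0,"hand":0}
    - {"slide":[0,-0.22,0],"twist":0,"hand":0}

```text
clock: 12.68
ee_pos: [0.4791, 0.1843, 0.0679]
eef_rot: [0.011, 1.0, 0.021, 0.005]
ft_force: [8.4, -25.6, 3.4]
opening: 0.0001
```

```bash
python3 -c "
from h import *;where()"
```

```text
t 12.68 ee [0.4791 0.1843 0.0679] SH [-13.7 -84.6] ISO [  0.8 293.9] F [  8.4 -25.6   3.4]
```

Emit:
jog_arm:
  steps:
    - {"slide":[0,0.4,0],"twist":0,"hand":0}
    - {"slide":[0,0.9,0],"twist":0,"hand":0}
    - {"slide":[0,2,0],"twist":0,"hand":0}
    - {"slide":[0,3,0],"twist":0,"hand":0}
    - {"slide":[0,3,-1.5],"twist":0,"hand":0}
    - {"slide":[0,3,-3],"twist":0,"hand":0}
    - {"slide":[0,3,-4.5],"twist":0,"hand":0}
    - {"slide":[0,3,-6],"twist":0,"hand":0}
    - {"slide":[0,3,-6],"twist":0,"hand":0}
    - {"slide":[0,3,-6],"twist":0,"hand":0}

```text
clock: 13.52
ee_pos: [0.479, 0.1198, 0.2193]
eef_rot: [-0.001, 1.0, 0.025, 0.003]
ft_force: [-0.9, -1.1, -0.7]
opening: 0.0005
```

```bash
python3 - <<'E'
from h import *
where()
im,dp,P,t=grab("wrist","sh5")
rect("rack",P,SH,np.s_[:300,250:420],.094,.104)
rect("wedge",P,SH,np.s_[:300,250:355],.082,.090)
im,dp,P,t=grab("side")
rect("rack_side",P,SH,np.s_[250:320,270:345],.094,.115)
cv2.imwrite("pics/sh5c.png",np.hstack([cv2.imread("pics/sh5.png")[:400,150:500],cv2.resize(im[220:380,240:400,::-1],(400,400),interpolation=3)]))
s=read_state(); 
# fin open approach: pusher on +y side of fin
def W(F,x,y,z): p=F[0]+F[1]@np.array([x,y])/1000; return [*p,z]
print(slide(W(ISO,0,85,.22)),slide(W(ISO,0,85,.132)),R(s["eef_rot"])[:,0].round(3))
E
```

```text
t 13.52 ee [0.479  0.1198 0.2193] SH [ -17.  -149.1] ISO [  4.  229.5] F [-0.9 -1.1 -0.7]
rack 6491 0.0989 local 1..99% [[-4.5, -54.3], [41.7, -9.6]] ((19.39511489868164, -31.671825408935547), (46.333595275878906, 48.798553466796875), 89.74553680419922)
wedge 6783 0.0865 local 1..99% [[-45.2, -73.0], [-5.0, -6.3]] ((-21.768226623535156, -39.911720275878906), (51.428585052490234, 68.72640991210938), 0.0734323188662529)
rack_side 1165 0.0983 local 1..99% [[-3.2, -50.0], [55.1, 106.7]] ((26.087814331054688, 27.40123748779297), (60.87287902832031, 163.01861572265625), 0.22691293060779572)
[-0.65  5.72 -0.2 ] [-0.65  5.72  3.32] [ 0.999  0.05  -0.001]
```

View pics/sh5c.png

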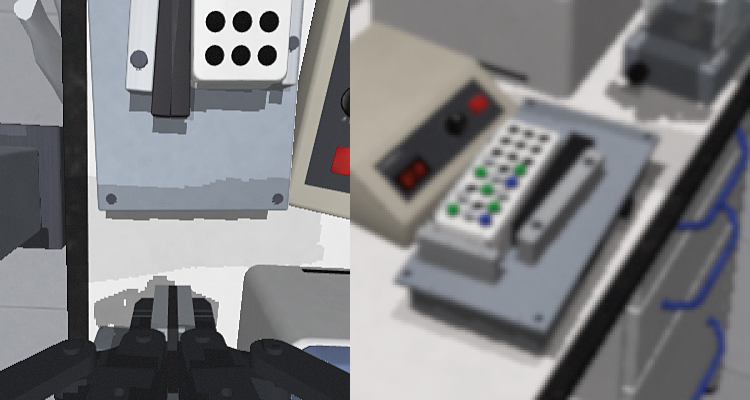

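Emit:
jog_arm:
  steps:
    - {"slide":[-0.2,1.5,0],"twist":1.15,"hand":0}
    - {"slide":[-0.4,3,0],"twist":1.15,"hand":0}
    - {"slide":[-0.6,4.5,0],"twist":1.15,"hand":0}
    - {"slide":[-0.65,5.72,0],"twist":1.15,"hand":0}
    - {"slide":[-0.65,5.72,0],"twist":1.15,"hand":0}
    - {"slide":[-0.65,5.72,1.5],"twist":1.15,"hand":0}
    - {"slide":[-0.65,5.72,2.8],"twist":1.15,"hand":0}
    - {"slide":[-0.65,5.72,3.25],"twist":1.15,"hand":0}
    - {"slide":[-0.65,5.72,3.25],"twist":1.15,"hand":0}
    - {"slide":[-0.65,5.72,3.25],"twist":1.15,"hand":0}

```text
clock: 14.45
ee_pos: [0.4668, -0.0241, 0.1336]
eef_rot: [-0.0, 1.0, -0.025, -0.002]
ft_force: [0.8, 0.3, 0.0]
opening: -0.0
```

```bash
python3 -c "
from h import *;where();print(R(read_state()['eef_rot'])[:,0].round(3))"
```

```text
t 14.45 ee [ 0.4668 -0.0241  0.1336] SH [ -36.3 -292.1] ISO [-0.9 85.2] F [0.8 0.3 0. ]
[ 0.999 -0.05  -0.003]
```

Emit:
jog_arm:
  steps:
    - {"slide":[0,0.5,0],"twist":0,"hand":0}
    - {"slide":[0,0.9,0],"twist":0,"hand":0}
    - {"slide":[0,1.3,0],"twist":0,"hand":0}
    - {"slide":[0,1.7,0],"twist":0,"hand":0}
    - {"slide":[0,2.1,0],"twist":0,"hand":0}
    - {"slide":[0,2.5,0],"twist":0,"hand":0}
    - {"slide":[0,2.9,0],"twist":0,"hand":0}
    - {"slide":[0,3.3,0],"twist":0,"hand":0}
    - {"slide":[0,3.7,0],"twist":0,"hand":0}
    - {"slide":[0,4,0],"twist":0,"hand":0}

```text
clock: 15.28
ee_pos: [0.4627, -0.126, 0.1346]
eef_rot: [0.0, 1.0, -0.026, -0.0]
ft_force: [0.7, 2.4, 0.9]
opening: -0.0
```

Emit:
jog_arm:
  steps:
    - {"slide":[0,0.08,0],"twist":0,"hand":0}
    - {"slide":[0,0.16,0],"twist":0,"hand":0}
    - {"slide":[0,0.24,0],"twist":0,"hand":0}
    - {"slide":[0,0.32,0],"twist":0,"hand":0}
    - {"slide":[0,0.4,0],"twist":0,"hand":0}
    - {"slide":[0,0.48,0],"twist":0,"hand":0}
    - {"slide":[0,0.54,0],"twist":0,"hand":0}
    - {"slide":[0,0.6,0],"twist":0,"hand":0}
    - {"slide":[0,0.6,0],"twist":0,"hand":0}
    - {"slide":[0,0.6,0],"twist":0,"hand":0}

```text
clock: 16.12
ee_pos: [0.4623, -0.1301, 0.1346]
eef_rot: [-0.01, 1.0, -0.023, 0.001]
ft_force: [2.2, 22.3, 6.9]
opening: -0.0003
```

```bash
python3 -c "
from h import *;where()"
```

```text
t 16.12 ee [ 0.4623 -0.1301  0.1346] SH [ -46.1 -397.8] ISO [ -0.1 -20.9] F [ 2.2 22.3  6.9]
```

Emit:
jog_arm:
  steps:
    - {"slide":[0,-0.5,0],"twist":0,"hand":0}
    - {"slide":[0,-1.2,0],"twist":0,"hand":0}
    - {"slide":[-1,-2,0],"twist":0,"hand":0}
    - {"slide":[-2,-2.8,0],"twist":0,"hand":0}
    - {"slide":[-2.5,-3,0],"twist":0,"hand":0}
    - {"slide":[-2.5,-3,0],"twist":0,"hand":0}
    - {"slide":[-2.5,-3,0],"twist":0,"hand":0}
    - {"slide":[-2.5,-3,0],"twist":0,"hand":0}
    - {"slide":[-2.5,-3,0],"twist":0,"hand":0}
    - {"slide":[-2.5,-3,0],"twist":0,"hand":0}

```text
clock: 16.95
ee_pos: [0.4041, -0.0623, 0.1347]
eef_rot: [0.0, 1.0, -0.026, 0.0]
ft_force: [-0.3, -0.6, -0.1]
opening: 0.0001
```

```bash
python3 - <<'E'
from h import *
where()
im,dp,P,t=grab("wrist","iso2"); 
im,dp,P,t=grab("top"); 
rect("guard",P,ISO,np.s_[240:290,335:415],.115,.16)
cv2.imwrite("pics/iso2c.png",np.hstack([cv2.imread("pics/iso2.png")[:400],cv2.resize(im[235:295,335:415,::-1],(160,120)).repeat(1,0)[:,:,:] if 0 else cv2.resize(im[235:295,335:362,::-1],(160,400))]))
E
```

```text
t 16.95 ee [ 0.4041 -0.0623  0.1347] SH [-100.9 -327.2] ISO [-61.6  43.8] F [-0.3 -0.6 -0.1]
guard 164 0.1244 local 1..99% [[-44.6, -62.8], [44.9, -9.9]] ((-0.10091781616210938, -36.512821197509766), (90.53871154785156, 53.112403869628906), 0.5243540406227112)
```

View pics/iso2.png

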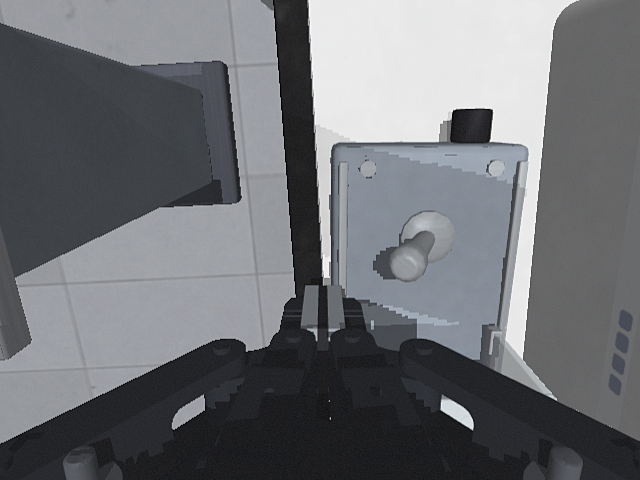

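Emit:
jog_arm:
  steps:
    - {"slide":[0,-0.15,1.2],"twist":0,"hand":0}
    - {"slide":[0,-0.15,2],"twist":0,"hand":0}
    - {"slide":[0,-0.15,2],"twist":0,"hand":0}
    - {"slide":[0.3,-0.15,2],"twist":0,"hand":0}
    - {"slide":[0.5,-0.15,2],"twist":0,"hand":0}
    - {"slide":[0.7,-0.15,2],"twist":0,"hand":0}
    - {"slide":[0.9,-0.15,2],"twist":0,"hand":0}
    - {"slide":[1.1,-0.15,2],"twist":0,"hand":0}
    - {"slide":[1.2,-0.15,2],"twist":0,"hand":0}
    - {"slide":[1.3,-0.15,2],"twist":0,"hand":0}

```text
clock: 17.88
ee_pos: [0.4371, -0.0599, 0.0859]
eef_rot: [0.0, 1.0, -0.026, 0.001]
ft_force: [-1.7, -0.4, 1.8]
opening: 0.0002
```

Emit:
jog_arm:
  steps:
    - {"slide":[0.08,0,0],"twist":0,"hand":0}
    - {"slide":[0.16,0,0],"twist":0,"hand":0}
    - {"slide":[0.24,0,0],"twist":0,"hand":0}
    - {"slide":[0.32,0,0],"twist":0,"hand":0}
    - {"slide":[0.4,0,0],"twist":0,"hand":0}
    - {"slide":[0.48,0,0],"twist":0,"hand":0}
    - {"slide":[0.56,0,0],"twist":0,"hand":0}
    - {"slide":[0.64,0,0],"twist":0,"hand":0}
    - {"slide":[0.68,0,0],"twist":0,"hand":0}
    - {"slide":[0.68,0,0],"twist":0,"hand":0}

```text
clock: 18.72
ee_pos: [0.4534, -0.0605, 0.0847]
eef_rot: [0.0, 1.0, -0.026, 0.0]
ft_force: [0.3, -0.3, 0.2]
opening: -0.0001
```

```bash
python3 - <<'E'
from h import *
where(); im,dp,P,t=grab("wrist","iso3")
E
```

```text
t 18.72 ee [ 0.4534 -0.0605  0.0847] SH [ -51.6 -327.8] ISO [-12.5  48.2] F [ 0.3 -0.3  0.2]
```

View pics/iso3.png

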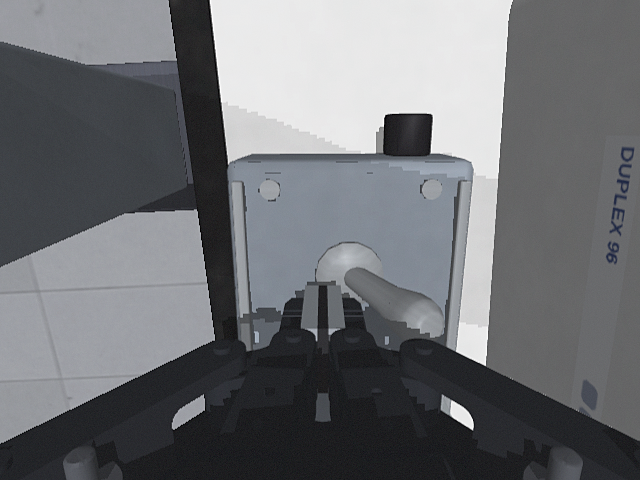

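Emit:
jog_arm:
  steps:
    - {"slide":[-1.2,0,0],"twist":0,"hand":0}
    - {"slide":[-1.6,0,-1],"twist":0,"hand":0}
    - {"slide":[-1.6,0,-2.5],"twist":0,"hand":0}
    - {"slide":[-1.6,0,-4],"twist":0,"hand":0}
    - {"slide":[-1.6,0.4,-4],"twist":0,"hand":0}
    - {"slide":[-1,1.8,-4],"twist":0,"hand":0}
    - {"slide":[0,3,-4],"twist":0,"hand":0}
    - {"slide":[0.5,4.4,-4],"twist":0,"hand":0}
    - {"slide":[0.5,5.5,-4],"twist":0,"hand":0}
    - {"slide":[0.5,5.5,-4],"twist":0,"hand":0}

```text
clock: 19.6
ee_pos: [0.4588, -0.2032, 0.1841]
eef_rot: [0.001, 1.0, -0.028, -0.0]
ft_force: [0.1, 0.7, 0.4]
opening: 0.0001
```

```bash
python3 - <<'E'
from h import *
where()
E
```

```text
t 19.6 ee [ 0.4588 -0.2032  0.1841] SH [ -53.3 -470.6] ISO [  0.2 -94.1] F [0.1 0.7 0.4]
```

Emit:
jog_arm:
  steps:
    - {"slide":[0,0,0],"twist":0,"hand":0}
    - {"slide":[0,0,1],"twist":0,"hand":0}
    - {"slide":[0,0,2],"twist":0,"hand":0}
    - {"slide":[0,0,2.05],"twist":0,"hand":0}
    - {"slide":[0,0,2.05],"twist":0,"hand":0}
    - {"slide":[0,-0.2,2.05],"twist":0,"hand":0}
    - {"slide":[0,-0.4,2.05],"twist":0,"hand":0}
    - {"slide":[0,-0.6,2.05],"twist":0,"hand":0}
    - {"slide":[0,-0.8,2.05],"twist":0,"hand":0}
    - {"slide":[0,-1,2.05],"twist":0,"hand":0}

```text
clock: 20.43
ee_pos: [0.4605, -0.1729, 0.1346]
eef_rot: [0.0, 1.0, -0.025, 0.001]
ft_force: [0.7, 0.1, 0.4]
opening: -0.0001
```

```bash
python3 - <<'E'
from h import *
where()
E
```

```text
t 20.43 ee [ 0.4605 -0.1729  0.1346] SH [ -50.1 -440.5] ISO [  0.3 -63.8] F [0.7 0.1 0.4]
```

Emit:
jog_arm:
  steps:
    - {"slide":[0,-0.2,0],"twist":0,"hand":0}
    - {"slide":[0,-0.5,0],"twist":0,"hand":0}
    - {"slide":[0,-0.9,0],"twist":0,"hand":0}
    - {"slide":[0,-1.3,0],"twist":0,"hand":0}
    - {"slide":[0,-1.7,0],"twist":0,"hand":0}
    - {"slide":[0,-2.1,0],"twist":0,"hand":0}
    - {"slide":[0,-2.5,0],"twist":0,"hand":0}
    - {"slide":[0,-2.9,0],"twist":0,"hand":0}
    - {"slide":[0,-3.2,0],"twist":0,"hand":0}
    - {"slide":[0,-3.4,0],"twist":0,"hand":0}

```text
clock: 21.27
ee_pos: [0.4642, -0.0873, 0.1335]
eef_rot: [-0.0, 1.0, -0.025, 0.0]
ft_force: [0.1, -2.0, 1.3]
opening: -0.0001
```

Emit:
jog_arm:
  steps:
    - {"slide":[0,-0.08,0],"twist":0,"hand":0}
    - {"slide":[0,-0.16,0],"twist":0,"hand":0}
    - {"slide":[0,-0.24,0],"twist":0,"hand":0}
    - {"slide":[0,-0.32,0],"twist":0,"hand":0}
    - {"slide":[0,-0.4,0],"twist":0,"hand":0}
    - {"slide":[0,-0.46,0],"twist":0,"hand":0}
    - {"slide":[0,-0.52,0],"twist":0,"hand":0}
    - {"slide":[0,-0.56,0],"twist":0,"hand":0}
    - {"slide":[0,-0.6,0],"twist":0,"hand":0}
    - {"slide":[0,-0.6,0],"twist":0,"hand":0}

```text
clock: 22.1
ee_pos: [0.4649, -0.0747, 0.1334]
eef_rot: [0.001, 1.0, -0.026, -0.0]
ft_force: [-0.1, -4.2, 0.5]
opening: -0.0003
```

```bash
python3 - <<'E'
from h import *
where()
E
```

```text
t 22.1 ee [ 0.4649 -0.0747  0.1334] SH [ -40.8 -342.6] ISO [-0.3 34.5] F [-0.1 -4.2  0.5]
```

Emit:
jog_arm:
  steps:
    - {"slide":[0,-0.04,0],"twist":0,"hand":0}
    - {"slide":[0,-0.08,0],"twist":0,"hand":0}
    - {"slide":[0,-0.12,0],"twist":0,"hand":0}
    - {"slide":[0,-0.16,0],"twist":0,"hand":0}
    - {"slide":[0,-0.2,0],"twist":0,"hand":0}
    - {"slide":[0,-0.23,0],"twist":0,"hand":0}
    - {"slide":[0,-0.23,0],"twist":0,"hand":0}
    - {"slide":[0,-0.23,0],"twist":0,"hand":0}
    - {"slide":[0,-0.23,0],"twist":0,"hand":0}
    - {"slide":[0,-0.23,0],"twist":0,"hand":0}

```text
clock: 22.93
ee_pos: [0.4648, -0.0745, 0.1335]
eef_rot: [0.008, 1.0, -0.028, -0.001]
ft_force: [-2.6, -16.8, -0.8]
opening: 0.0003
```

```bash
python3 - <<'E'
from h import *
where()
E
```

```text
t 22.93 ee [ 0.4648 -0.0745  0.1335] SH [ -40.8 -342.4] ISO [-0.3 34.7] F [ -2.6 -16.8  -0.8]
```

Emit:
jog_arm:
  steps:
    - {"slide":[0,0.5,0],"twist":0,"hand":0}
    - {"slide":[0,1.2,0],"twist":0,"hand":0}
    - {"slide":[0,1.2,-1.5],"twist":0,"hand":0}
    - {"slide":[0,1.2,-3],"twist":0,"hand":0}
    - {"slide":[0,1.2,-4.5],"twist":0,"hand":0}
    - {"slide":[0,1.2,-6],"twist":0,"hand":0}
    - {"slide":[-0.5,0,-7],"twist":0,"hand":0}
    - {"slide":[-0.8,-1.2,-8],"twist":0,"hand":0}
    - {"slide":[-0.8,-1.2,-8],"twist":0,"hand":0}
    - {"slide":[-0.8,-1.2,-8],"twist":0,"hand":0}

```text
clock: 23.77
ee_pos: [0.4476, -0.0354, 0.3355]
eef_rot: [-0.0, 1.0, -0.024, 0.002]
ft_force: [0.2, 0.1, -1.0]
opening: 0.0
```

```bash
python3 - <<'E'
from h import *
where(); im,dp,P,t=grab("wrist","iso4")
rect("fin",P,ISO,np.s_[150:250,300:410],.132,.152)
st,_,Ps,_=grab("side"); tp,_,Pt,_=grab("top")
rect("rack_top",Pt,SH,np.s_[225:258,235:300],.094,.115)
a=cv2.resize(im[100:330,260:460,::-1],(350,400)); b=cv2.resize(st[150:420,180:440,::-1],(400,400))
c=cv2.resize(tp[190:300,150:480,::-1],(750,195)); cv2.imwrite("pics/fin.png",np.vstack([np.hstack([a,b]),c]))
E
```

```text
t 23.77 ee [ 0.4476 -0.0354  0.3355] SH [ -56.1 -302.5] ISO [-19.5  72.9] F [ 0.2  0.1 -1. ]
fin 759 0.1454 local 1..99% [[-27.4, 45.4], [26.8, 52.9]] ((-0.027170181274414062, 49.088226318359375), (55.847049713134766, 7.705562591552734), 0.1411481499671936)
rack_top 733 0.1012 local 1..99% [[-7.5, -53.7], [54.6, 86.8]] ((24.510242462158203, 10.386032104492188), (155.2040557861328, 72.67566680908203), 87.40680694580078)
```

View pics/fin.png

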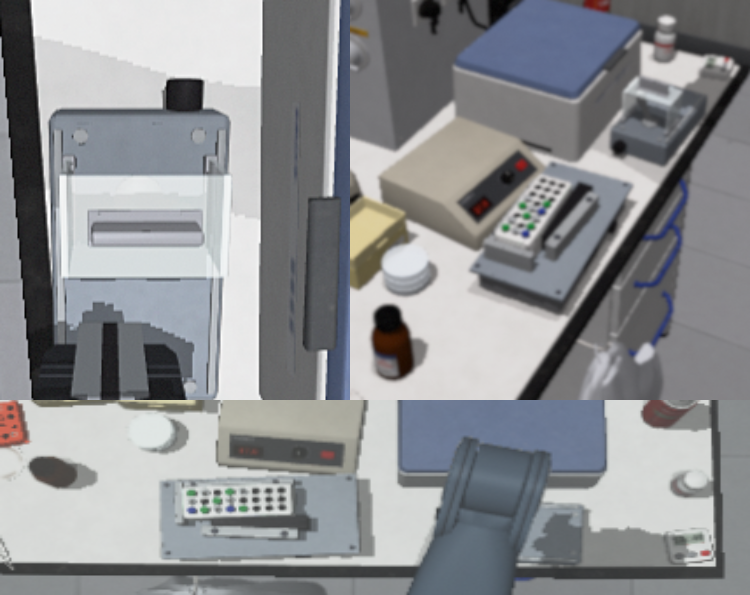

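```bash
python3 -c "
from cell import *
print(job_done())"
```

```text
the job is handed in; nothing more can be done
None
```

The job is done and handed in at about 24 s of the 61 s allowed, in the order you asked for.

- **Rack:** I pushed it along the platform until it stopped moving and the force rose to 12 N. Afterwards the side camera showed it standing at about (26, 27) mm in the shaker's frame, against the target of (25, 25). The top camera's figure for the same thing, (25, 10) mm, disagreed. I went with the side picture, where the rack sits against the end stop, and with the push force.
- **Wedge:** It jammed at 26 N along the push, above the 15–20 N you gave. Its head ended at about y = -73 mm, against about -75 mm expected.
- **Guard:** Both ends were reached against a stop, with 22 N when opening and 17 N when shutting. The measured travel was about 85 mm.
- **Toggle:** The wrist picture taken just after the push showed it leaning away from the robot, with no force left on the finger. I could not make it out clearly under the guard once that was shut.
- **Guard position check:** After shutting, the fin measured y = 49 mm in my isolator frame, against a nominal 45. The open position was off by the same 3–4 mm, so I take this as an error in my frame.
- **Surroundings:** In the final pictures the bottles, dishes and timer looked undisturbed; I checked that by eye only. The arm was raised and touching nothing.

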